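Open a tight jar of nuts in the bench cradle

TASK

The tight cap of the square jar of nuts cannot be unscrewed on the open bench because the whole jar spins: lift the jar by its cap and set it fully down, upright, in the square steel cradle, which stops it turning. Then unscrew the cap anticlockwise (seen from above) just until its lugs let go, when the cap's pointer rib stands over the ridge on the jar's shoulder, lift it straight off and finish while still holding it level, about 3 cm clear above the jar's mouth, with the jar staying seated in the cradle. Leave the sleeve, the spanner, the tub and the tin alone.

Things in the scene. Friction and masses are not known exactly. Their poses are not given: they have to be found in the camera images.
- cap_center (a point): Grey plastic screw cap, round, 60 mm in diameter, 28 mm high, 60 g; this is its centre, half-way up. z up its axis; x along the raised pointer rib on its top (6 mm wide, 4 mm high, middle to rim). Closed, its centre is 102 mm above the jar's underside, its lower edge 10 mm above the jar's shoulder. Seal and lugs make it tight: about 0.35 to 0.5 N m to turn. The closed jar can be lifted by it.
- cap_rim (a point): Centre of the cap's lower edge, 14 mm below its centre, same axes. The cap turns anticlockwise (from above). At the start its pointer is 40 to 69 degrees clockwise of the jar's ridge (jar's x axis); its lugs are free, so that it lifts straight off, from 10 degrees before the ridge to 10 past it; just beyond is a hard stop. A springy seal pushes it up, about 15 N.
- jar: White plastic jar of nuts, loose: square body 84 x 84 mm, 78 mm high to its flat shoulder, round neck (51 mm over its ledges) up to 107 mm; 0.4 to 0.75 kg. Origin: centre of its underside, z up; x points to the side of the square where a small ridge (10 x 6 mm, 2 mm high) lies on the shoulder. Fits the cradle in any of the four quarter turns.
- jar_mouth (a point): centre of the jar's mouth, on its axis 107 mm above its underside (the top of the neck), axes as the jar. The rubber seal stands 5 mm above it, 8 mm once the cap is off.
- cradle: Steel cradle fixed to the bench: square socket, inside 90 x 90 mm, walls 5 mm thick along its x and y, top flared outward (about 115 mm across the lips), 49 mm high, open above. Origin: centre of its underside on the bench, z up. Its floor, where the jar's underside comes to rest, is 4 mm above the origin. Base plate 150 mm along x, 100 along y.
- sleeve_mid (a point): bystander: upright cardboard sanding sleeve, open tube 76 mm in diameter, 75 mm high; its centre
- spanner_mid (a point): bystander: steel spanner 150 mm long lying on the bench, handle towards its -x; point near its middle
- tub_mid (a point): bystander: open yellow plastic tub 90 x 120 x 60 mm; its centre
- tin_mid (a point): bystander: plain metal tin 70 mm in diameter, 50 mm high; its centre
Things that resemble listed ones, but are neither listed nor needed, are in the scene too. There is more than one size of the part that bears cap_center; the job needs the smallest.

How it is judged:
By the outcome, as a careful person would: the job done as asked, in the order asked, and still so for the second after the job is handed in, while the arm keeps its last pose, push and grip.
It also fails if it takes over 48 s, if anything falls off the work surface, if the arm or the gripper's body presses on something with over 40 N, if the wrist force passes 120 N, or if a joint passes its speed limit or range.

ROBOT

A 6-joint arm with a two-finger parallel gripper is mounted at the origin on the work surface. World frame = base frame: x ahead of the robot, y to its left, z up, the work surface at z = 0. Lengths are in m, angles in rad, forces in N, time in s.
With the tool pointing down it reaches from about 0.375 to 0.975 m from the base axis. Payload 3.8 kg.
Tool frame: the origin (TCP) lies midway between the tips of the shut fingers; the grasp point (between the pads) lies ctrl.grip_depth behind it (ctrl.grip_depth is the distance from the TCP to the grasp point, in m); z points along the fingers, x is the direction in which the jaws open and shut, and the axes are right-handed (so a half turn about z gives the same grasp; the last joint's range is limited). The gripper opens to 88 mm and grips with 3 to 60 N. Pads are 18 mm wide; open, the fingers measure 123 mm over their backs; the gripper's body (75 mm by 187 mm) begins 45 mm behind the grasp point.
Start: joints at [1.135, 0.264, 1.604, -0, 1.274, -0.037], TCP at [0.262, 0.622, 0.239] pointing down, gripper open.
Joint ranges: [-2.63, 2.63], [-0.94, 2.18], [0.31, 2.57], [-1.31, 4.45], [0, 2.66], [-2.55, 2.55]. Speed limits (rad/s): [2.57, 2.57, 3.14, 3.14, 3.14, 3.14].

INTERFACE

Orientations are given as a unit quaternion [x, y, z, w].
In Python, from rig import read_state, imaging, job, ctrl gives the robot as it stands. The module is installed in compiled form; this text tells all that it offers.
- The arm moves only by the tool drive_tool, never from a script. Its argument "commands" is a list of rows, each a list of 7 numbers: the turn, a rotation vector about the tool's x, y, z in rad, then the shift along the tool's x, y, z in cm, then the gripper command: -1 is shut, 1 is fully open, values between are in proportion. A call has 1 to 5 rows; each row shifts and turns the pose as measured when the row begins, along the tool's axes as they then stand; what a row does not reach is not made up. A row lasts 1/10 s, in which the tool goes at most 50 mm and 8.59 degrees, less where a joint would pass 70% of its speed; a pose out of reach is approached as far as the arm can. A call is refused whole if a number of a shift passes 5 or a number of a turn 0.15, either way. A call with a gripper value outside its range is refused whole. The fingers move at their own pace and stop on an object; "force" is the grip in N (left out, the last holds). Time passes only in rows, so rows that do not move let the fingers close. It gives the time, the measured TCP pose, the force and the opening at its end, in the units of the state.
- read_state(): the state, without advancing time (a new reading comes with each control period).
- imaging.read_camera(name): name is "side" or "top" or "wrist"; returns (picture, depth): 480x640x3 uint8, red, green, blue; 480x640 float32, m along the optical axis (not along the pixel's ray), 0 where there is no reading.
- imaging.camera_params(name): a dict with "intrinsics" (3x3 intrinsics, pixels), "R" (3x3) and "t" (3): a world point X has camera coordinates R X + t; the wrist camera has in their place "T_tool_cam" (4x4, takes a point from camera to tool coordinates, whose origin is the TCP and whose axes are the tool frame's). Camera axes: x right, y down, z forward; pixel columns grow to the right and rows downward; lengths in m; the calibration is good to about 2 mm. A picture is of the moment at which its call begins: read the wrist's pose just before it. camera_params takes no time and is no camera call.
- job.job_done(): hands the job in, once; it reports no verdict.
Trained networks look in the newest picture that a camera, given by its name, has taken for a name from the list of things; names that differ only in an ending like _2 or _b are one class to them, and where a whole thing is asked for, a point or a joint stands for the part that bears it (a point fixed in the world has none). Each returns a list of dicts, best first, with "confidence" (0 to 1); they miss things now and then, are a little off and sometimes report something else, mostly with a low value. They report only what shows in the picture. A call takes as long as a camera call. They do not tell look-alikes from the thing itself.
- imaging.cut_out(target, camera): "mask" (480x640 bool, what is visible of it).
- imaging.mark_of(target, camera): "xyz" ([x, y, z] in m, in world coordinates, good to about 4 mm: a listed point, or the origin of a listed thing).
The state is a dict: "clock": time; "qpos": joint angles; "joint_vel": joint speeds; "effort": joint torques, N m; "ee_pos": TCP position; "tool_rot": TCP orientation; "wrist_force": force on the tool from outside, world axes, zero at the start; "moment": the same for the moment, N m; "width": finger opening in m.
Only numpy, scipy, OpenCV 4.12 (cv2) and the standard library are available. Lean on these libraries where they do the work, as an engineer would, in place of code of your own. Each camera call takes 0.05 s, during which the arm holds its last target.

## Working session

There is one attempt and no reset: what is moved stays moved. The work goes in short steps, Python scripts to look and compute and a tool call to move; the robot and the scene stay as the last step left them, time stands still between calls to the robot, and variables do not carry over. Pictures are saved under pics/ and viewed, and the job is handed in when it is done.

Besides the shell and the picture viewer there is one more tool, called as name(argument=value, ...) on one line, values as JSON. drive_tool: Moves the arm, as the interface text tells. Its arguments: {"type":"object","properties":{"commands":{"type":"array"},"force":{"type":"number"}},"required":["commands"]}

```bash
mkdir -p pics
python3 - <<'E'
from rig import read_state, imaging, job, ctrl
import cv2
s=read_state(); print(s, ctrl.grip_depth)
for c in ['side','top','wrist']:
    p,d=imaging.read_camera(c); cv2.imwrite(f'pics/a_{c}.png',p[:,:,::-1]); 
    print(c,imaging.camera_params(c))
    for n in ['cap_center','jar','cradle']:
        print(n,[(round(r['confidence'],2),r['xyz']) for r in imaging.mark_of(n,c)])
print(read_state()['clock'])
E
```

```text
{'clock': 0.0, 'qpos': array([ 1.13508936e+00,  2.64729170e-01,  1.60536579e+00,  3.03254488e-05,
        1.27370439e+00, -3.68930582e-02]), 'joint_vel': array([-0.00155778,  0.00078772,  0.00111461, -0.00100616,  0.00084227,
       -0.00083687]), 'effort': array([ 3.89725319e-04, -5.02115965e+01, -3.56876922e+01,  7.30796973e-02,
        2.93714530e-02, -1.79872368e-04]), 'ee_pos': array([0.26180781, 0.62138749, 0.23740861]), 'tool_rot': array([ 8.33166287e-01,  5.53021447e-01, -9.48714742e-04,  5.63494017e-04]), 'wrist_force': array([-0.9754574 ,  0.53646407,  0.25922369]), 'moment': array([-0.01699551,  0.03776562,  0.01463349]), 'width': 0.08806575803966117} 0.0187
side {'intrinsics': array([[459.80828209,   0.        , 321.27449729],
       [  0.        , 459.80828209, 238.09449329],
       [  0.        ,   0.        ,   1.        ]]), 'R': array([[ 0.7997885 , -0.60027967, -0.00163569],
       [-0.41201453, -0.54696584, -0.72874714],
       [ 0.43655742,  0.58351751, -0.68478094]]), 't': array([-0.43311152,  0.35000965,  0.58945787])}
cap_center [(0.85, [0.4558, 0.2171, 0.1033]
[... 588 characters left out ...]
, 0.2153, 0.1021])]
jar [(0.56, [0.4514, 0.2222, -0.0037])]
cradle [(0.87, [0.481, -0.1583, -0.0013])]
wrist {'intrinsics': array([[337.34378816,   0.        , 313.11320304],
       [  0.        , 337.34378816, 244.9731398 ],
       [  0.        ,   0.        ,   1.        ]]), 'T_tool_cam': array([[ 9.99999985e-01, -1.47315223e-04, -9.49719204e-05,
        -9.88479760e-04],
       [ 1.67481039e-04,  9.62888321e-01,  2.69900081e-01,
        -6.84777919e-02],
       [ 5.16869625e-05, -2.69900092e-01,  9.62888331e-01,
        -1.45983712e-01],
       [ 0.00000000e+00,  0.00000000e+00,  0.00000000e+00,
         1.00000000e+00]])}
cap_center [(0.77, [0.4372, 0.356, 0.0225])]
jar []
cradle []
0.6
```

View pics/a_side.png

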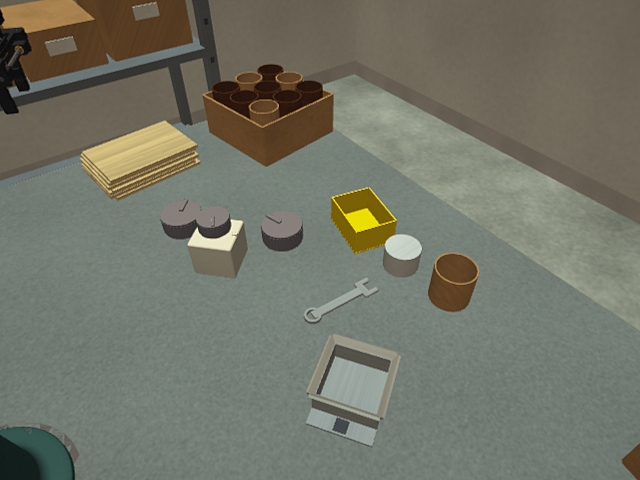

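View pics/a_top.png

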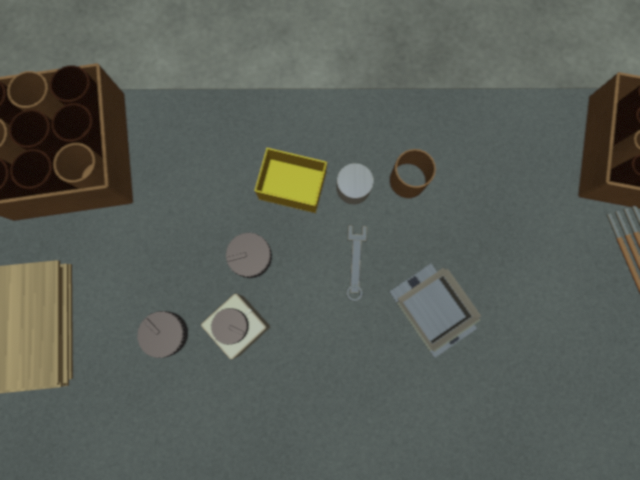

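View pics/a_wrist.png

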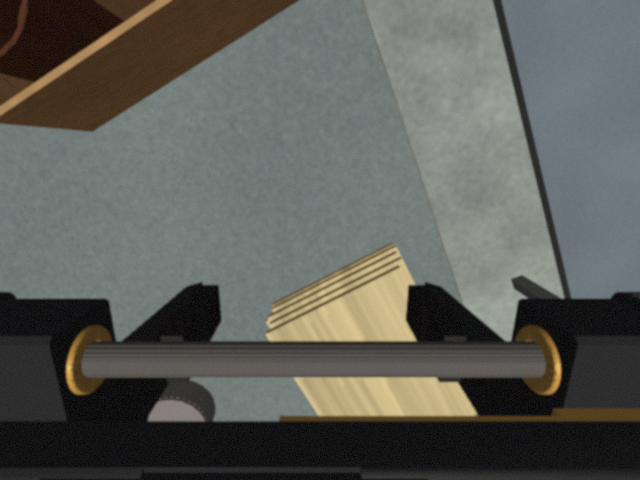

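Run:
```python
import cv2,numpy as np
t=cv2.imread('pics/a_top.png'); s=cv2.imread('pics/a_side.png')
a=cv2.resize(t[280:372,185:277],(400,400),interpolation=cv2.INTER_CUBIC)
b=cv2.resize(t[255:365,385:495],(400,400),interpolation=cv2.INTER_CUBIC)
cv2.imwrite('pics/b.png',np.hstack([a,b]))
a=cv2.resize(s[195:285,175:265],(400,400),interpolation=cv2.INTER_CUBIC)
b=cv2.resize(s[330:450,295:415],(400,400),interpolation=cv2.INTER_CUBIC)
cv2.imwrite('pics/c.png',np.hstack([a,b]))
```

```text
(no output)
```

View pics/b.png

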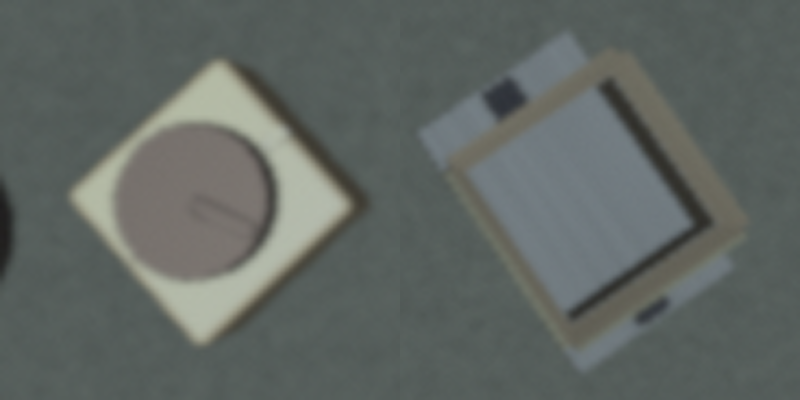

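View pics/c.png

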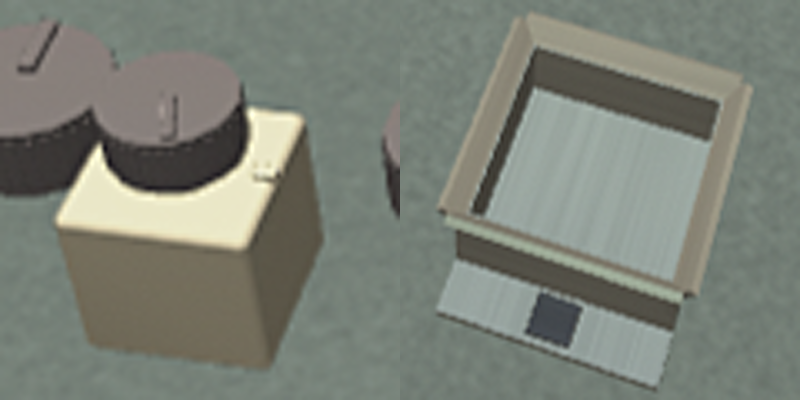

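```bash
cat > h.py <<'E'
from rig import read_state, imaging, job, ctrl
import cv2, numpy as np
from scipy.spatial.transform import Rotation as Rot
def cam(c):
    P=imaging.camera_params(c)
    if c=='wrist':
        s=read_state(); T=np.eye(4);T[:3,:3]=Rot.from_quat(s['tool_rot']).as_matrix();T[:3,3]=s['ee_pos']
        T=T@P['T_tool_cam']; return P['intrinsics'],T[:3,:3],T[:3,3]
    return P['intrinsics'],P['R'].T,-P['R'].T@P['t']
def shot(c,name=None):
    K,R,o=cam(c); p,d=imaging.read_camera(c)
    if name: cv2.imwrite(f'pics/{name}.png',p[:,:,::-1])
    v,u=np.mgrid[:480,:640]
    X=np.stack([(u-K[0,2])/K[0,0]*d,(v-K[1,2])/K[1,1]*d,d],-1)@R.T+o
    X[d==0]=np.nan
    return p,X,(K,R,o)
def plane(K,R,o,uv,z):
    uv=np.atleast_2d(uv); r=np.c_[(uv[:,0]-K[0,2])/K[0,0],(uv[:,1]-K[1,2])/K[1,1],np.ones(len(uv))]@R.T
    return o+r*((z-o[2])/r[:,2])[:,None]
E
python3 - <<'E'
from h import *
p,X,C=shot('top')
for n,lo,hi in [('cap_center',.10,.13),('jar',.07,.09),('cradle',.042,.06)]:
    for r in imaging.cut_out(n,'top'):
        m=r['mask']&(X[...,2]>lo)&(X[...,2]<hi)
        if m.sum()<30: continue
        q=X[m][:,:2].astype(np.float32); z=X[m][:,2]
        print(n,r['confidence'],m.sum(),np.median(z),cv2.minAreaRect(q),cv2.minEnclosingCircle(q))
        mm=r['mask'].astype(np.uint8); c=max(cv2.findContours(mm,0,2)[0],key=cv2.contourArea).reshape(-1,2).astype(float)
        zz={'cap_center':.116,'jar':.078,'cradle':.049}[n]
        if n!='cradle': print('  plane',cv2.minAreaRect(plane(*C,c,zz)[:,:2].astype(np.float32)))
K=C
f=lambda u,v,z:plane(*K,[[u,v]],z)[0]
for nm,a,z in [('jarcorners',[(222,60),(352,205),(203,345),(70,192)],.078),('ridge',[(281,141)],.08),('rib',[(193,200),(255,228)],.12)]:
    for u,v in a: print(nm,f(185+u*.23,280+v*.23,z)[:2].round(4))
for u,v in [(613,52),(746,222),(575,345),(452,165)]: print('crad',f(385+(u-400)*.275,255+v*.275,.049)[:2].round(4))
for c in ['side']:
  p,X,C=shot(c)
  for r in imaging.cut_out('cradle',c):
    m=r['mask']&(X[...,2]>.042)&(X[...,2]<.06); print(cv2.minAreaRect(X[m][:,:2].astype(np.float32)))
E
```

```text
cap_center 0.79 1056 0.11522410360919183 ((0.4532450735569, 0.21607016026973724), (0.058330751955509186, 0.06017688289284706), 1.4302209615707397) ((0.4528641402721405, 0.2166687697172165), 0.030856603756546974)
  plane ((0.4532976746559143, 0.21471337974071503), (0.061357758939266205, 0.06129859387874603), 64.51421356201172)
jar 0.77 1187 0.07683095654796779 ((0.4526006877422333, 0.21664898097515106), (0.08411391079425812, 0.08434735238552094), 42.946083068847656) ((0.4516657590866089, 0.21617114543914795), 0.05677065998315811)
  plane ((0.45229101181030273, 0.21196746826171875), (0.08907927572727203, 0.09055379033088684), 43.04884338378906)
cradle 0.9 1194 0.04699406746359741 ((0.48319289088249207, -0.1539331078529358), (0.11515439301729202, 0.11505517363548279), 33.54878616333008) ((0.4832787811756134, -0.1530071198940277), 0.0763268992304802)
jarcorners [0.5081 0.2117]
jarcorners [0.4499 0.1572]
jarcorners [0.3948 0.2156]
jarcorners [0.4548 0.2716]
ridge [0.4754 0.1863]
rib [0.4523 0.2132]
rib [0.4419 0.1891]
crad [ 0.5558 -0.1668]
crad [ 0.4703 -0.2294]
crad [ 0.41   -0.1414]
crad [ 0.4984 -0.0831]
((0.48594051599502563, -0.15589764714241028), (0.11480296403169632, 0.11500941216945648), 33.41317367553711)
((0.7320467829704285, 0.10136231780052185), (0.15807224810123444, 0.0923185870051384), 76.01216125488281)
```

Candidates for the cap (top view): the cap on the jar at (230,326), a loose cap at (248,255) and another at (160,334). The cap on the jar measures about 60 mm, is the smallest, and sits on the white jar. The close crop confirms this, with the ridge up-right of the cap and the pointer down-right.

```bash
cat > plan.py <<'E'
# usage: plan.py x y z(TCP) yawdeg grip [maxstep_cm] [nrows] : prints rows to get there, tool pointing down
from h import *
import sys
def main(x,y,z,yaw,g,step=4.5,n=5):
    s=read_state(); p=s['ee_pos'].copy(); R=Rot.from_quat(s['tool_rot'])
    c,d=np.cos(np.radians(yaw)),np.sin(np.radians(yaw))
    Rt=Rot.from_matrix(np.array([[c,d,0],[d,-c,0],[0,0,-1.]]))
    t=np.array([x,y,z]); rows=[]
    D=np.linalg.norm(t-p)*100; A=(R.inv()*Rt).magnitude()
    N=max(int(np.ceil(max(D/step,A/.145))),1)
    print('need rows',N,'dist cm',round(D,2),'ang',round(np.degrees(A),2),'clock',round(s['clock'],2))
    for i in range(min(N,int(n))):
        k=N-i
        rv=(R.inv()*Rt).as_rotvec()/k; dp=R.inv().apply((t-p)/k)
        rv=rv.round(3); dp=(dp*100).round(2)
        rows.append([float(a) for a in list(rv)+list(dp)]+[g])
        p=p+R.apply(dp/100); R=R*Rot.from_rotvec(rv)
    print(str(rows).replace(' ',''))
main(*map(float,sys.argv[1:]))
E
python3 plan.py .4525 .216 .20 -20 1
```

```text
need rows 11 dist cm 45.01 ang 87.15 clock 0.9
[[-0.0,-0.0,0.138,-2.73,3.03,0.35,1.0],[-0.0,-0.0,0.138,-2.29,3.37,0.35,1.0],[-0.0,-0.0,0.138,-1.8,3.66,0.35,1.0],[-0.0,-0.0,0.138,-1.28,3.87,0.35,1.0],[-0.0,-0.0,0.138,-0.74,4.01,0.35,1.0]]
```

drive_tool(commands=[[0,0,0.138,-2.73,3.03,0.35,1],[0,0,0.138,-2.29,3.37,0.35,1],[0,0,0.138,-1.8,3.66,0.35,1],[0,0,0.138,-1.28,3.87,0.35,1],[0,0,0.138,-0.74,4.01,0.35,1]])

```text
clock: 1.4
ee_pos: [0.3476, 0.4365, 0.2207]
tool_rot: [0.973, 0.23, 0.001, -0.002]
wrist_force: [0.3, 0.2, -0.4]
width: 0.0883
```

```bash
python3 plan.py .4525 .216 .20 -20 1
```

```text
need rows 6 dist cm 24.51 ang 46.6 clock 1.4
[[-0.001,-0.0,0.136,-0.08,4.07,0.33,1.0],[-0.001,-0.0,0.135,0.47,4.04,0.34,1.0],[-0.001,-0.0,0.136,1.01,3.94,0.34,1.0],[-0.001,-0.001,0.135,1.53,3.77,0.34,1.0],[-0.0,-0.001,0.136,2.03,3.53,0.35,1.0]]
```

drive_tool(commands=[[0,0,0.136,-0.08,4.07,0.33,1],[0,0,0.135,0.47,4.04,0.34,1],[0,0,0.136,1.01,3.94,0.34,1],[0,0,0.135,1.53,3.77,0.34,1],[0,0,0.136,2.03,3.53,0.35,1]])

```text
clock: 1.9
ee_pos: [0.4354, 0.2445, 0.2038]
tool_rot: [0.993, -0.12, 0.002, -0.003]
wrist_force: [0.6, -0.4, -0.5]
width: 0.0881
```

```bash
python3 plan.py .4525 .216 .17 -20 1
```

```text
need rows 2 dist cm 4.74 ang 6.2 clock 1.9
[[-0.004,-0.001,0.054,1.16,1.19,1.69,1.0],[-0.003,-0.002,0.054,1.23,1.12,1.69,1.0]]
```

drive_tool(commands=[[-0.004,-0.001,0.054,1.16,1.19,1.69,1],[-0.003,-0.002,0.054,1.23,1.12,1.69,1],[0,0,0,0,0,0,1]])

```text
clock: 2.2
ee_pos: [0.4551, 0.2102, 0.1703]
tool_rot: [0.984, -0.181, 0.002, -0.0]
wrist_force: [-0.0, 0.1, -0.4]
width: 0.0877
```

```bash
python3 - <<'E'
from h import *
print(read_state()['ee_pos'])
p,X,C=shot('wrist','d_wrist')
print(imaging.mark_of('cap_center','wrist'))
for n,lo,hi in [('cap_center',.11,.119),('jar',.072,.084)]:
  for r in imaging.cut_out(n,'wrist'):
    m=r['mask']&(X[...,2]>lo)&(X[...,2]<hi)
    if m.sum()>30: q=X[m][:,:2].astype(np.float32);print(n,m.sum(),np.median(X[m][:,2]),cv2.minAreaRect(q),cv2.minEnclosingCircle(q))
E
python3 plan.py .4525 .216 .087 -20 1
```

```text
[0.45513259 0.21019264 0.17028137]
[{'xyz': [0.4401, 0.3571, 0.0193], 'confidence': 0.98}, {'xyz': [0.4522, 0.2158, 0.1021], 'confidence': 0.79}]
cap_center 6644 0.11604158182002011 ((0.45471686124801636, 0.2150527387857437), (0.06000468134880066, 0.059812624007463455), 19.62835121154785) ((0.4545243978500366, 0.21458962559700012), 0.030601687729358673)
jar 5252 0.07771989965654882 ((0.4550808072090149, 0.21484792232513428), (0.08291328698396683, 0.08408721536397934), 42.93982696533203) ((0.4552515149116516, 0.21514667570590973), 0.056625813245773315)
need rows 2 dist cm 8.62 ang 0.71 clock 2.4
[[-0.003,-0.003,-0.005,-0.23,-0.05,4.3,1.0],[-0.002,-0.003,-0.005,-0.22,-0.06,4.31,1.0]]
```

View pics/d_wrist.png

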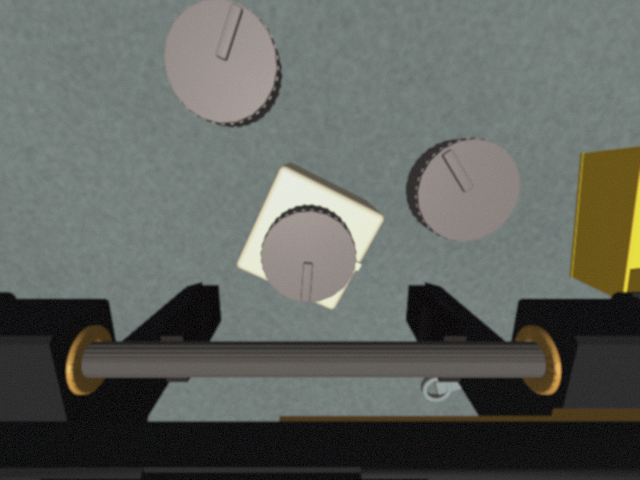

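```bash
python3 - <<'E'
from h import *
C=cam('wrist')
a=plane(*C,[[307.5,264],[306.5,300],[308,253]],.12); print(a)
d=a[1]-a[0]; print(np.degrees(np.arctan2(d[1],d[0])))
r=plane(*C,[[357,266]],.080)[0];print(r)
E
python3 plan.py .454 .2153 .088 -20 1 2.5
```

```text
[[0.45370993 0.21450232 0.12      ]
 [0.4444714  0.19200698 0.12      ]
 [0.45653702 0.22107057 0.12      ]]
-112.32728664535729
[0.48275966 0.18752757 0.08      ]
need rows 4 dist cm 8.52 ang 0.71 clock 2.4
[[-0.001,-0.001,-0.002,-0.08,-0.02,2.13,1.0],[-0.001,-0.002,-0.003,-0.07,-0.02,2.13,1.0],[-0.002,-0.001,-0.002,-0.07,-0.03,2.12,1.0],[-0.001,-0.002,-0.003,-0.06,-0.02,2.13,1.0]]
```

```bash
python3 -c "
from h import *
s=read_state();print(s['ee_pos'],s['tool_rot'],s['joint_vel'])"
python3 plan.py .454 .2153 .088 -20 1 2.5
```

```text
[0.45592111 0.21325756 0.17310669] [ 0.9839481  -0.17841148  0.00333066 -0.00209352] [ 0.00961255 -0.00410386 -0.00434394 -0.00213923 -0.00191804  0.00206463]
need rows 4 dist cm 8.52 ang 0.71 clock 2.4
[[-0.001,-0.001,-0.002,-0.08,-0.02,2.13,1.0],[-0.001,-0.002,-0.003,-0.07,-0.02,2.13,1.0],[-0.002,-0.001,-0.002,-0.07,-0.03,2.12,1.0],[-0.001,-0.002,-0.003,-0.06,-0.02,2.13,1.0]]
```

```bash
python3 - <<'E'
from h import *
p,X,C=shot('wrist')
for n,lo,hi in [('cap_center',.11,.119),('jar',.072,.084)]:
  for r in imaging.cut_out(n,'wrist'):
    m=r['mask']&(X[...,2]>lo)&(X[...,2]<hi)
    if m.sum()>30: q=X[m][:,:2].astype(np.float32);print(n,m.sum(),np.median(X[m][:,2]),cv2.minAreaRect(q),cv2.minEnclosingCircle(q))
s=read_state();print(s['ee_pos'])
E
python3 plan.py .454 .2155 .088 -20 1 2.5
```

```text
cap_center 6453 0.11599274562929537 ((0.4542776942253113, 0.21514619886875153), (0.06001242250204086, 0.05980569124221802), 69.64376831054688) ((0.4545342028141022, 0.214534729719162), 0.03067006915807724)
jar 5092 0.07767638983114153 ((0.4549920856952667, 0.21473431587219238), (0.0832711011171341, 0.08415836840867996), 42.974273681640625) ((0.4542102515697479, 0.215056911110878), 0.056982021778821945)
[0.4558345  0.21342755 0.17310211]
need rows 4 dist cm 8.51 ang 0.7 clock 2.55
[[-0.001,-0.002,-0.002,-0.07,-0.02,2.13,1.0],[-0.001,-0.001,-0.002,-0.07,-0.02,2.13,1.0],[-0.002,-0.002,-0.003,-0.07,-0.03,2.12,1.0],[-0.001,-0.001,-0.002,-0.06,-0.03,2.13,1.0]]
```

drive_tool(commands=[[-0.001,-0.002,-0.002,-0.07,-0.02,2.1,1],[-0.001,-0.001,-0.002,-0.07,-0.02,2.1,1],[-0.002,-0.002,-0.002,-0.07,-0.03,2.1,1],[0,0,0,0,0,0,1]])

```text
clock: 2.95
ee_pos: [0.456, 0.219, 0.1123]
tool_rot: [0.985, -0.172, 0.004, -0.003]
wrist_force: [-0.6, -0.4, -0.6]
width: 0.0882
```

```bash
python3 plan.py .454 .2155 .088 -20 1 1.5
```

```text
need rows 2 dist cm 2.46 ang 0.56 clock 2.95
[[-0.003,-0.003,0.002,-0.04,0.21,1.21,1.0],[-0.004,-0.003,0.001,-0.04,0.2,1.22,1.0]]
```

drive_tool(commands=[[-0.003,-0.003,0.002,-0.04,0.21,1.21,1],[-0.004,-0.003,0.001,-0.04,0.2,1.22,1],[0,0,0,0,0,0,1]])

```text
clock: 3.25
ee_pos: [0.4551, 0.2168, 0.0887]
tool_rot: [0.985, -0.173, 0.001, -0.001]
wrist_force: [0.5, -0.1, -0.7]
width: 0.0881
```

```bash
python3 plan.py .454 .2153 .088 -20 1 1.5
```

```text
need rows 1 dist cm 0.2 ang 0.21 clock 3.25
[[-0.002,-0.003,0.002,-0.05,0.18,0.07,1.0]]
```

drive_tool(commands=[[0,0,0,-0.05,0.18,0,1],[0,0,0,0,0,0,-1],[0,0,0,0,0,0,-1],[0,0,0,0,0,0,-1],[0,0,0,0,0,0,-1]], force=55)

```text
clock: 3.75
ee_pos: [0.4548, 0.2156, 0.0904]
tool_rot: [0.985, -0.173, 0.002, -0.001]
wrist_force: [-0.6, 0.6, -1.9]
width: 0.0592
```

drive_tool(commands=[[0,0,0,0,0,0,-1],[0,0,0,0,0,0,-1]])

```text
clock: 3.95
ee_pos: [0.4548, 0.2157, 0.0903]
tool_rot: [0.985, -0.173, 0.002, -0.002]
wrist_force: [-1.0, 0.1, -1.3]
width: 0.0593
```

Run:
```python
from h import *
p,X,C=shot('wrist','e_wrist')
p,X,C=shot('side','e_side')
s=read_state();print(s)
```

```text
{'clock': 4.05, 'qpos': array([3.93221287e-01, 8.18271311e-02, 2.11191489e+00, 9.16081327e-05,
       9.42445521e-01, 7.41050360e-01]), 'joint_vel': array([ 0.00071387, -0.00089624,  0.00032162,  0.0015435 ,  0.00128054,
       -0.00090421]), 'effort': array([-2.10836004e-01, -3.54001737e+01, -3.08180702e+01, -5.32405323e-02,
       -7.21482583e-02, -1.18846804e-02]), 'ee_pos': array([0.45479991, 0.2156473 , 0.0903427 ]), 'tool_rot': array([ 0.98490671, -0.17306494,  0.0022595 , -0.00148318]), 'wrist_force': array([-0.25126119,  0.36890871, -0.35169042]), 'moment': array([-0.03506329,  0.13344954, -0.00815518]), 'width': 0.058947784598977704}
```

View pics/e_wrist.png

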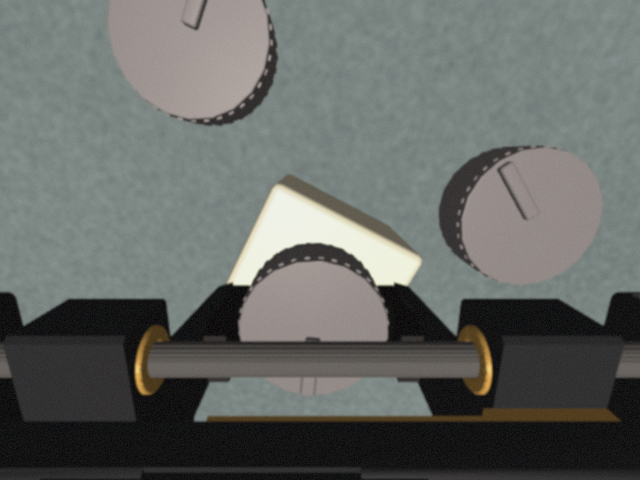

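Gripped: the cap sits between the pads at (313,325) with its pointer at (309,368). Lifting now.

drive_tool(commands=[[0,0,0,0,0,-1,-1],[0,0,0,0,0,-2,-1],[0,0,0,0,0,-3,-1],[0,0,0,0,0,-3,-1],[0,0,0,0,0,-2,-1]])

```text
clock: 4.55
ee_pos: [0.4467, 0.2118, 0.1957]
tool_rot: [0.985, -0.173, -0.007, 0.005]
wrist_force: [0.5, -0.4, -5.9]
width: 0.0595
```

```bash
python3 - <<'E'
from h import *
p,X,C=shot('side','f_side')
print(read_state()['wrist_force'],read_state()['width'],read_state()['ee_pos'])
E
python3 plan.py .4845 -.154 .185 -29.5 -1 4
```

```text
[ 0.63079156  0.37386625 -4.53217586] 0.05943907887108401 [0.44839146 0.21248822 0.19904974]
need rows 10 dist cm 36.85 ang 9.61 clock 4.6
[[0.001,0.001,0.017,1.59,3.32,0.16,-1.0],[0.001,0.001,0.017,1.65,3.29,0.15,-1.0],[0.001,0.001,0.017,1.7,3.27,0.15,-1.0],[0.001,0.001,0.017,1.76,3.24,0.15,-1.0],[0.001,0.001,0.017,1.81,3.21,0.15,-1.0]]
```

View pics/f_side.png

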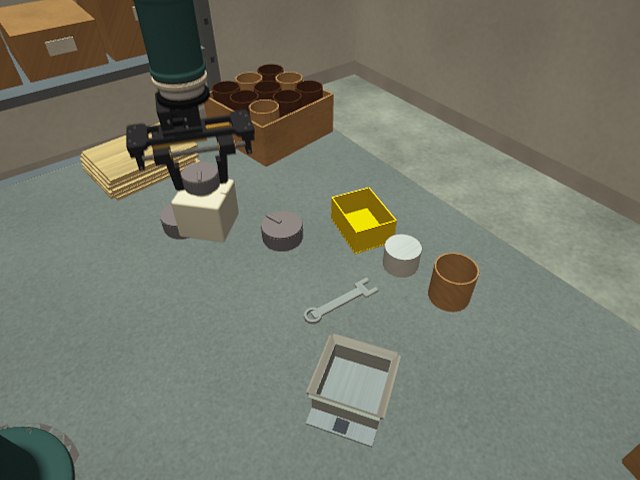

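Jar is lifted, hanging at side-view (205,210). Carrying it to the cradle.

drive_tool(commands=[[0.001,0.001,0.017,1.59,3.32,0,-1],[0.001,0.001,0.017,1.65,3.29,0,-1],[0.001,0.001,0.017,1.7,3.27,0,-1],[0.001,0.001,0.017,1.76,3.24,0,-1],[0.001,0.001,0.017,1.81,3.21,0,-1]])

```text
clock: 5.1
ee_pos: [0.4649, 0.028, 0.1973]
tool_rot: [0.977, -0.211, -0.003, 0.001]
wrist_force: [1.3, 0.8, -6.0]
width: 0.0593
```

```bash
python3 plan.py .4845 -.154 .18 -29.5 -1 4
```

```text
need rows 5 dist cm 18.39 ang 5.1 clock 5.1
[[0.001,0.001,0.018,1.86,3.15,0.35,-1.0],[0.0,0.001,0.018,1.92,3.12,0.34,-1.0],[0.001,0.001,0.018,1.98,3.08,0.35,-1.0],[0.0,0.001,0.017,2.03,3.05,0.34,-1.0],[0.001,0.001,0.018,2.08,3.02,0.35,-1.0]]
```

drive_tool(commands=[[0.001,0.001,0.018,1.86,3.15,0.2,-1],[0.001,0.001,0.018,1.92,3.12,0.2,-1],[0.001,0.001,0.018,1.98,3.08,0.2,-1],[0.001,0.001,0.017,2.03,3.05,0.2,-1],[0,0,0,0,0,0,-1]])

```text
clock: 5.6
ee_pos: [0.4753, -0.1272, 0.183]
tool_rot: [0.968, -0.249, -0.004, 0.001]
wrist_force: [0.3, 1.9, -6.5]
width: 0.0597
```

```bash
python3 plan.py .4845 -.154 .18 -29.5 -1 4
```

```text
need rows 1 dist cm 2.85 ang 0.79 clock 5.6
[[0.004,0.008,0.011,2.1,1.9,0.29,-1.0]]
```

drive_tool(commands=[[0.002,0.004,0.005,1.05,0.95,0,-1],[0.002,0.004,0.006,1.05,0.95,0,-1],[0,0,0,0,0,0,-1]])

```text
clock: 5.9
ee_pos: [0.4827, -0.1555, 0.1799]
tool_rot: [0.967, -0.256, -0.002, -0.0]
wrist_force: [0.2, 0.6, -6.3]
width: 0.0596
```

```bash
python3 plan.py .4845 -.154 .18 -29.5 -1 4
python3 - <<'E'
from h import *
for c in ['wrist','side','top']:
    p,X,C=shot(c,'g_'+c)
    s=read_state(); print(s['ee_pos'])
    if c=='wrist':np.savez('w.npz',X=X)
    for n,lo,hi in [('jar',.155,.18),('cradle',.042,.055)]:
      for r in imaging.cut_out(n,c):
        m=r['mask']&(X[...,2]>lo)&(X[...,2]<hi); z=X[r['mask']][:,2]
        q=X[m][:,:2].astype(np.float32);print(c,n,r['confidence'],m.sum(),np.nanpercentile(z,[5,50,95]).round(3),m.sum()>20 and cv2.minAreaRect(q))
E
```

```text
need rows 1 dist cm 0.23 ang 0.28 clock 5.9
[[0.0,0.004,-0.002,0.08,-0.22,-0.01,-1.0]]
[ 0.48238958 -0.15457141  0.17981746]
wrist jar 0.79 8799 [0.121 0.167 0.169] ((0.4937807619571686, -0.14932170510292053), (0.058334287256002426, 0.08342204988002777), 33.073707580566406)
wrist cradle 0.68 2956 [0.003 0.039 0.05 ] ((0.4866609275341034, -0.15555790066719055), (0.11187409609556198, 0.11547070741653442), 33.38349533081055)
[ 0.4823273  -0.1535674   0.18015909]
side jar 0.63 1707 [0.1   0.155 0.168] ((0.47712045907974243, -0.15830017626285553), (0.07159007340669632, 0.08420035243034363), 32.82740783691406)
side cradle 0.89 1003 [0.002 0.005 0.049] ((0.48594146966934204, -0.15584798157215118), (0.11660078167915344, 0.11490559577941895), 33.37510299682617)
side cradle 0.4 0 [0.183 0.205 0.207] False
[ 0.48246079 -0.15364783  0.18041086]
top jar 0.93 803 [0.105 0.166 0.169] ((0.5026717782020569, -0.12863561511039734), (0.04297734424471855, 0.09297356009483337), 56.42448806762695)
top jar 0.33 0 [-0.     0.004  0.059] False
top cradle 0.68 523 [0.001 0.006 0.049] ((0.4883991479873657, -0.14939120411872864), (0.10133150964975357, 0.11267843097448349), 33.54094696044922)
```

View pics/g_wrist.png

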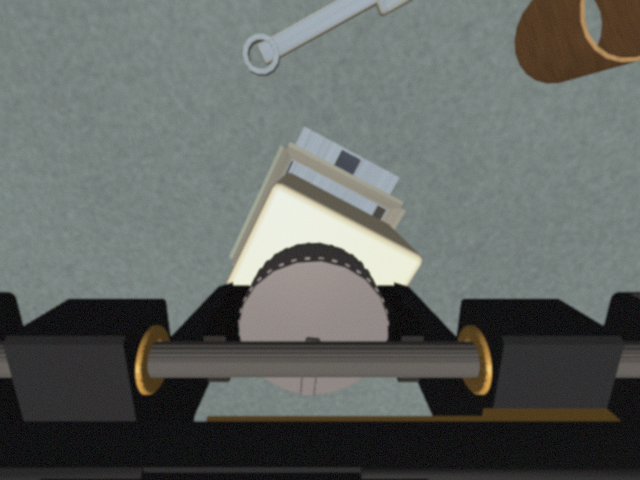

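View pics/g_side.png

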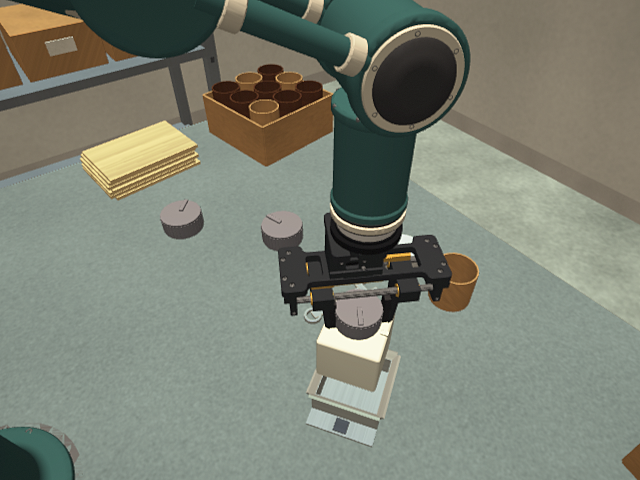

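View pics/g_top.png

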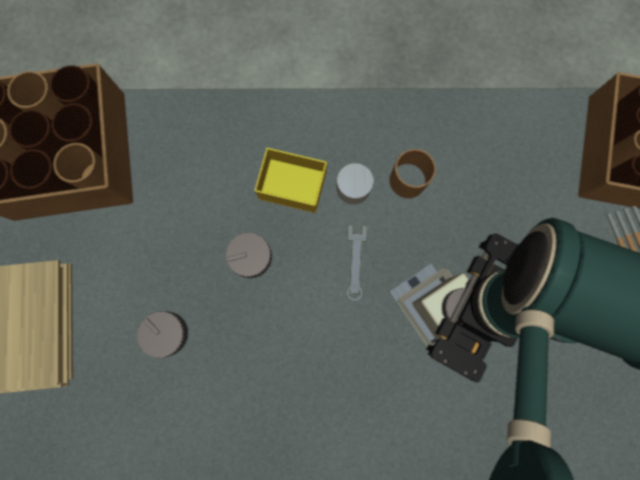

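Run:
```python
from h import *
a=np.radians(33.3); U=np.array([np.cos(a),np.sin(a)]); V=np.array([-np.sin(a),np.cos(a)])
c0=np.array([.4845,-.155])
for c in ['wrist','side','top']:
    p,X,C=shot(c)
    e=read_state()['ee_pos'][:2]-c0; print(c,'tcp',(e@U*1000).round(1),(e@V*1000).round(1))
    for n,lo,hi in [('jar',.16,.175),('cradle',.042,.055)]:
      rr=imaging.cut_out(n,c)
      if not rr: continue
      m=rr[0]['mask']&(X[...,2]>lo)&(X[...,2]<hi); q=X[m][:,:2]-c0
      print(c,n,'U',np.percentile(q@U*1000,[.5,2,98,99.5]).round(1),'V',np.percentile(q@V*1000,[.5,2,98,99.5]).round(1))
```

```text
wrist tcp -1.1 2.0
wrist jar U [-13.6 -10.1  40.2  40.4] V [-38.9 -36.6  41.7  42.4]
wrist cradle U [-48.  -41.6  57.   57.3] V [-57.6 -55.7  55.5  55.8]
side tcp -1.2 1.8
side jar U [-43.  -42.7  13.8  18.1] V [-41.1 -40.6  39.2  40.9]
side cradle U [-56.3 -55.9  54.4  56.7] V [-58.8 -58.5  54.3  55.6]
top tcp -1.3 1.7
top jar U [-4.1 -1.2 39.7 40.1] V [-35.3 -32.9  45.3  45.8]
top cradle U [-39.8 -37.   56.7  56.9] V [-53.5 -51.5  58.8  59. ]
```

```bash
python3 plan.py .4844 -.1547 .155 -29.3 -1 1
```

```text
need rows 3 dist cm 2.54 ang 0.38 clock 6.8
[[-0.0,0.002,-0.002,0.07,-0.02,0.84,-1.0],[-0.0,0.001,-0.001,0.06,-0.02,0.84,-1.0],[-0.0,0.002,-0.002,0.07,-0.03,0.85,-1.0]]
```

drive_tool(commands=[[0,0.002,-0.002,0.07,-0.02,0.84,-1],[0,0.001,-0.001,0.06,-0.02,0.84,-1],[0,0.002,-0.002,0.07,-0.03,0.85,-1],[0,0,0,0,0,0,-1]])

```text
clock: 7.2
ee_pos: [0.4843, -0.1547, 0.1523]
tool_rot: [0.968, -0.253, 0.0, 0.0]
wrist_force: [-0.9, -0.4, -6.3]
width: 0.059
```

```bash
python3 plan.py .4844 -.1547 .142 -29.3 -1 .7
```

```text
need rows 2 dist cm 1.03 ang 0.03 clock 7.2
[[-0.0,-0.0,0.0,0.01,-0.0,0.52,-1.0],[-0.0,-0.0,0.0,0.0,-0.0,0.51,-1.0]]
```

drive_tool(commands=[[0,0,0,0,0,0.5,-1],[0,0,0,0,0,0.6,-1],[0,0,0,0,0,0.6,-1],[0,0,0,0,0,0,-1]])

```text
clock: 7.6
ee_pos: [0.4838, -0.1545, 0.1331]
tool_rot: [0.968, -0.253, -0.001, -0.0]
wrist_force: [-0.4, 0.5, -6.1]
width: 0.0595
```

```bash
python3 plan.py .4844 -.1547 .115 -29.3 -1 .7; python3 -c "
from h import *
s=read_state();print(s['wrist_force'],s['moment'])"
```

```text
need rows 3 dist cm 1.81 ang 0.08 clock 7.6
[[0.0,0.0,0.0,0.02,-0.0,0.6,-1.0],[0.0,0.001,0.0,0.02,-0.01,0.6,-1.0],[0.0,0.0,0.001,0.02,-0.0,0.61,-1.0]]
[-0.42276284  0.49120164 -6.13487591] [-0.07072768  0.13974198  0.03071013]
```

drive_tool(commands=[[0,0,0,0.03,0,0.6,-1],[0,0,0,0.02,0,0.6,-1],[0,0,0,0.02,0,0.6,-1],[0,0,0,0,0,0,-1]])

```text
clock: 8.0
ee_pos: [0.4848, -0.1551, 0.1138]
tool_rot: [0.968, -0.253, -0.0, -0.0]
wrist_force: [-0.1, 0.3, -6.0]
width: 0.0595
```

```bash
python3 plan.py .4844 -.1547 .10 -29.3 -1 .7; python3 -c "
from h import *
s=read_state();print(s['wrist_force'],s['moment'])"
```

```text
need rows 2 dist cm 1.39 ang 0.04 clock 8.0
[[0.0,0.0,0.0,-0.03,-0.0,0.69,-1.0],[0.0,0.001,0.0,-0.02,-0.01,0.69,-1.0]]
[-0.1331356   0.27279226 -5.99054912] [-0.05906997  0.19547424  0.0191566 ]
```

No contact so far, so the jar is inside the socket. Going on down until it touches.

drive_tool(commands=[[0,0,0,-0.02,0,0.6,-1],[0,0,0,-0.02,0,0.5,-1],[0,0,0,0,0,0.4,-1]])

```text
clock: 8.3
ee_pos: [0.4853, -0.1551, 0.0985]
tool_rot: [0.968, -0.253, 0.001, 0.0]
wrist_force: [0.5, -0.1, -6.9]
width: 0.0596
```

drive_tool(commands=[[0,0,0,0,0,0.2,-1],[0,0,0,0,0,0.2,-1]])

```text
clock: 8.5
ee_pos: [0.4851, -0.1548, 0.0943]
tool_rot: [0.968, -0.253, 0.0, -0.0]
wrist_force: [-7.4, 3.0, 12.3]
width: 0.0594
```

drive_tool(commands=[[0,0,0,0,0,0.1,-1]])

```text
clock: 8.6
ee_pos: [0.4853, -0.1548, 0.0945]
tool_rot: [0.968, -0.253, 0.0, -0.0]
wrist_force: [-5.0, 1.0, 5.5]
width: 0.0595
```

drive_tool(commands=[[0,0,0,0,0,0,-1],[0,0,-0.05,0,0,0,-1],[0,0,-0.1,0,0,0,-1],[0,0,-0.1,0,0,0,-1]], force=60)

```text
clock: 9.0
ee_pos: [0.4855, -0.1549, 0.0946]
tool_rot: [0.992, -0.127, 0.001, -0.0]
wrist_force: [-0.0, 0.9, -4.3]
width: 0.0595
```

```bash
cat > st.py <<'E'
from h import *
s=read_state();R=Rot.from_quat(s['tool_rot']).as_matrix()
print('clock',round(s['clock'],2),'yaw',np.degrees(np.arctan2(R[1,0],R[0,0])).round(1),'pos',s['ee_pos'].round(4),'tilt',R[:2,2].round(4),'F',s['wrist_force'].round(1),'M',s['moment'].round(2),'w',round(s['width'],4),'q6',s['qpos'][5].round(2))
E
python3 st.py
python3 - <<'E'
from h import *
p,X,C=shot('wrist','h_wrist')
r=imaging.cut_out('jar','wrist')
for k in r[:1]:
  m=k['mask']&(X[...,2]>.07)&(X[...,2]<.095); print(np.median(X[m][:,2]),cv2.minAreaRect(X[m][:,:2].astype(np.float32)))
E
```

```text
clock 9.0 yaw -14.6 pos [ 0.4855 -0.1549  0.0946] tilt [0.0015 0.0003] F [-0.   0.9 -4.3] M [-0.07  0.21 -0.3 ] w 0.0595 q6 -0.1
```

View pics/h_wrist.png

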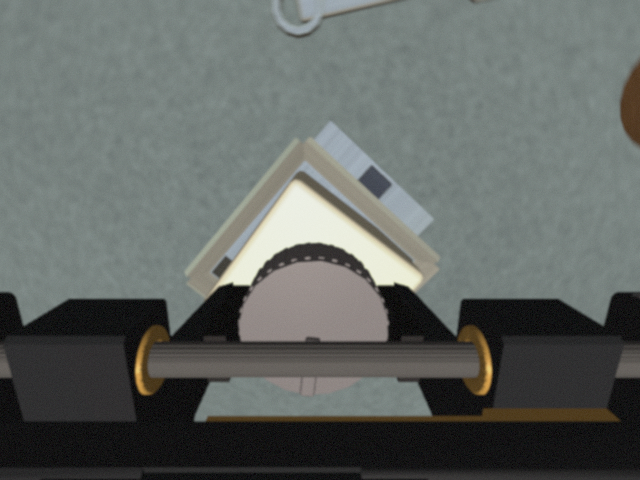

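drive_tool(commands=[[0,0,-0.12,0,0,0.1,-1],[0,0,-0.12,0,0,0.1,-1],[0,0,-0.12,0,0,0.05,-1]])

```text
clock: 9.4
ee_pos: [0.4868, -0.1548, 0.0945]
tool_rot: [0.999, 0.052, 0.002, -0.0]
wrist_force: [-3.5, 3.3, 0.1]
width: 0.0594
```

```bash
python3 st.py
python3 - <<'E'
from h import *
p,X,C=shot('wrist','i_wrist')
for k in imaging.cut_out('jar','wrist')[:2]:
  Z=X[k['mask']][:,2]; print(k['confidence'],np.nanpercentile(Z,[10,50,90]))
m=(X[...,2]>.075)&(X[...,2]<.09)&(p.min(-1)>190)
q=X[m];print(m.sum(),np.median(q[:,2]),cv2.minAreaRect(q[:,:2].astype(np.float32)))
E
```

```text
clock 9.4 yaw 6.0 pos [ 0.4868 -0.1548  0.0945] tilt [0.0038 0.0007] F [-3.5  3.3  0.1] M [ 0.32  0.57 -0.32] w 0.0594 q6 -0.46
0.73 [0.06346786 0.0818264  0.08283931]
6976 0.08214420187910851 ((0.4776287376880646, -0.14786863327026367), (0.08023100346326828, 0.05797366797924042), 37.90199661254883)
```

View pics/i_wrist.png

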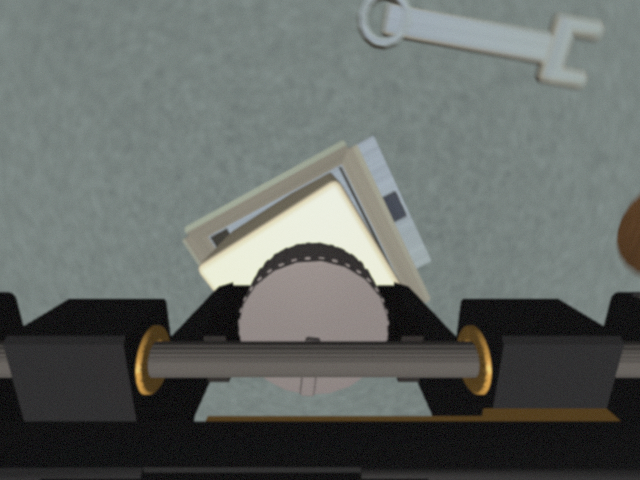

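drive_tool(commands=[[0,-0.002,-0.12,-0.04,0,0.05,-1],[0,-0.002,-0.12,-0.04,0,0.05,-1],[0,0,-0.12,-0.02,0,0.05,-1],[0,0,-0.12,0,0,0.05,-1],[0,0,-0.06,0,0,0.05,-1]])

```text
clock: 10.0
ee_pos: [0.4865, -0.1543, 0.0959]
tool_rot: [0.95, 0.312, 0.001, -0.0]
wrist_force: [-6.6, 2.3, 7.1]
width: 0.0591
```

```bash
python3 st.py
cat > ck.py <<'E'
from h import *
import sys
p,X,C=shot('wrist',sys.argv[1])
m=(X[...,2]>.075)&(X[...,2]<.09)&(p.min(-1)>190)
q=X[m];print(m.sum(),np.median(q[:,2]),cv2.minAreaRect(q[:,:2].astype(np.float32)))
E
python3 ck.py j_wrist
```

```text
clock 10.0 yaw 36.3 pos [ 0.4865 -0.1543  0.0959] tilt [0.001  0.0012] F [-6.6  2.3  7.1] M [ 0.3   0.91 -0.17] w 0.0591 q6 -0.99
7387 0.08209148322738305 ((0.4713277518749237, -0.13913914561271667), (0.08020332455635071, 0.03687787428498268), 36.45768356323242)
```

View pics/j_wrist.png

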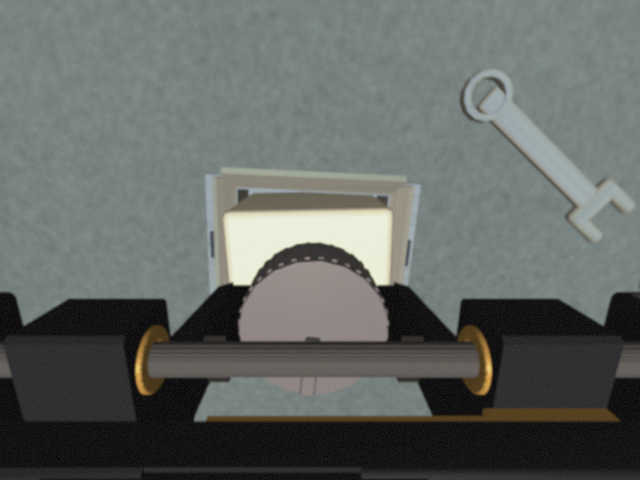

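Measured: the jar is jammed in the cradle at 36.5° and the pointer is about 3° short of the ridge. The torque has dropped and the cap has risen 1.4 mm, so the lugs have let go. I'll turn the last few degrees, then lift.

drive_tool(commands=[[0,0,-0.05,0,0,0,-1],[0,0,0,0,0,0,-1]])

```text
clock: 10.25
ee_pos: [0.4867, -0.1547, 0.0977]
tool_rot: [0.943, 0.333, 0.001, 0.0]
wrist_force: [-2.1, 0.5, -1.7]
width: 0.0588
```

```bash
python3 st.py;python3 ck.py k_wrist
python3 - <<'E'
from h import *
p,X,C=shot('side','k_side'); c=cv2.resize(p[270:450,270:450,::-1],(600,600),interpolation=cv2.INTER_CUBIC); cv2.imwrite('pics/k_crop.png',c)
E
```

```text
clock 10.25 yaw 38.9 pos [ 0.4867 -0.1547  0.0977] tilt [0.0014 0.0002] F [-2.1  0.5 -1.7] M [-0.    0.4  -0.05] w 0.0588 q6 -1.04
7480 0.08230841734169077 ((0.4723716080188751, -0.1398233324289322), (0.08034621924161911, 0.03829345852136612), 37.630863189697266)
```

View pics/k_crop.png

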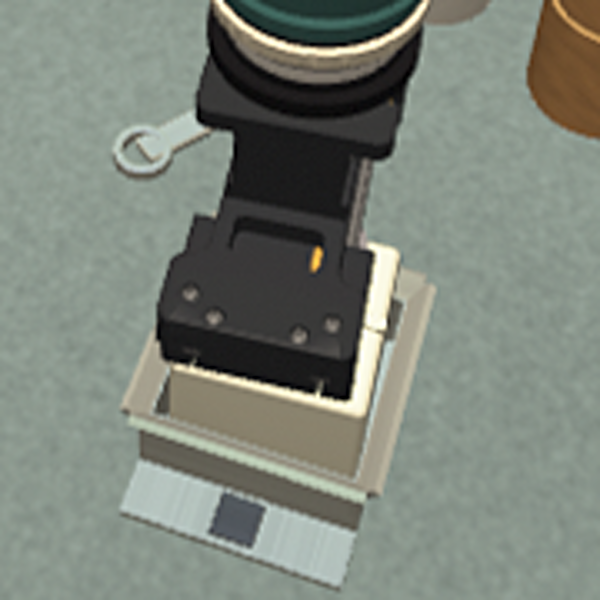

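The side crop shows the jar deep in the cradle with its ridge at (380,328), on the expected side. The pointer is about 1° from it and the torque is near zero. Lifting slowly.

drive_tool(commands=[[0,0,0,0,0,-0.4,-1],[0,0,0,0,0,-0.4,-1],[0,0,0,0,0,-0.5,-1]])

```text
clock: 10.65
ee_pos: [0.4866, -0.155, 0.1104]
tool_rot: [0.944, 0.331, 0.0, 0.0]
wrist_force: [-1.9, -0.9, -1.2]
width: 0.0593
```

```bash
python3 st.py;python3 ck.py l_wrist
```

```text
clock 10.65 yaw 38.6 pos [ 0.4866 -0.155   0.1104] tilt [ 0.0011 -0.0002] F [-1.9 -0.9 -1.2] M [-0.02  0.23 -0.  ] w 0.0593 q6 -1.03
7473 0.08197317290167211 ((0.473922997713089, -0.14206373691558838), (0.08029115200042725, 0.04419475793838501), 37.59532165527344)
```

The jar shoulder is still at z=0.082 and only the cap's weight is on the wrist. Continuing up to TCP z≈0.145.

drive_tool(commands=[[0,0,0,0,0,-1,-1],[0,0,0,0,0,-1,-1],[0,0,0,0,0,-0.9,-1],[0,0,0,0,0,-0.5,-1],[0,0,0,0,0,0,-1]])

```text
clock: 11.2
ee_pos: [0.491, -0.1563, 0.152]
tool_rot: [0.944, 0.33, 0.005, 0.004]
wrist_force: [-1.0, 0.1, -0.1]
width: 0.0593
```

```bash
python3 plan.py .4862 -.155 .145 39 -1; python3 st.py;python3 ck.py m_wrist
python3 - <<'E'
from h import *
p,X,C=shot('wrist')
for r in imaging.cut_out('cap_center','wrist'):
  z=X[r['mask']][:,2]; print(r['confidence'],np.nanpercentile(z,[5,30,50,70,95]).round(4))
p,X,C=shot('side','m_side')
print(imaging.mark_of('cap_center','side'),imaging.mark_of('jar','side'))
cv2.imwrite('pics/m_crop.png',cv2.resize(p[230:450,250:470,::-1],(600,600),interpolation=cv2.INTER_CUBIC))
E
python3 st.py
```

```text
need rows 1 dist cm 0.86 ang 0.81 clock 11.2
[[0.01,-0.007,-0.008,-0.3,-0.41,0.69,-1.0]]
clock 11.2 yaw 38.6 pos [ 0.491  -0.1563  0.152 ] tilt [ 0.0115 -0.0035] F [-1.   0.1 -0.1] M [-0.06  0.05  0.02] w 0.0593 q6 -1.03
6418 0.0819575138913566 ((0.48054662346839905, -0.15046359598636627), (0.08014746755361557, 0.06556873023509979), 37.282684326171875)
0.59 [0.1609 0.1768 0.1773 0.1776 0.1785]
[{'xyz': [0.4396, 0.3559, 0.0185], 'confidence': 0.88}, {'xyz': [0.5855, 0.1969, 0.0195], 'confidence': 0.61}] [{'xyz': [0.4832, -0.157, 0.002], 'confidence': 0.86}]
clock 11.5 yaw 38.6 pos [ 0.4894 -0.1558  0.1497] tilt [ 0.0075 -0.0021] F [ 0.1  0.6 -1.1] M [-0.03 -0.01  0.01] w 0.0595 q6 -1.03
```

View pics/m_wrist.png

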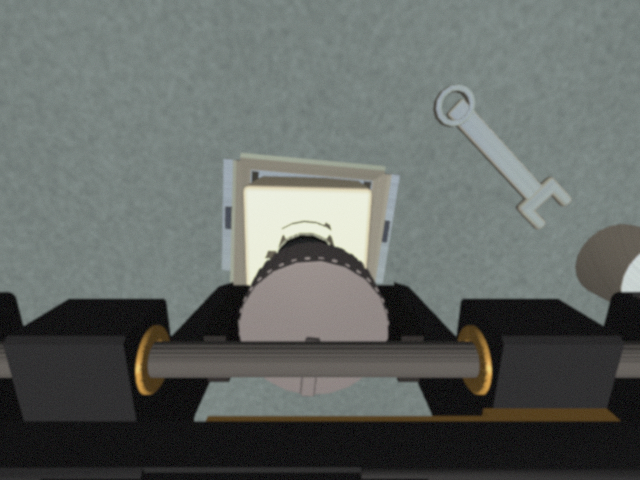

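View pics/m_crop.png

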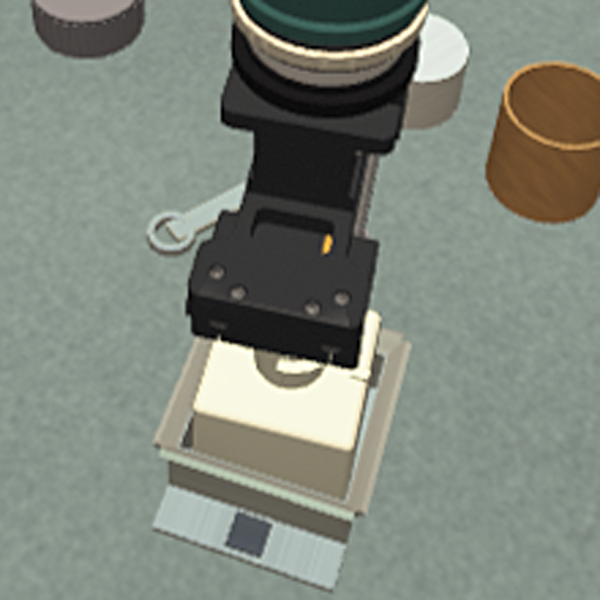

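```bash
python3 plan.py .4867 -.155 .1445 38.6 -1
```

```text
need rows 1 dist cm 0.59 ang 0.45 clock 11.5
[[0.006,-0.005,-0.001,-0.17,-0.24,0.51,-1.0]]
```

drive_tool(commands=[[0.006,-0.005,0,-0.17,-0.24,0.5,-1],[0,0,0,0,0,0,-1],[0,0,0,0,0,0,-1]])

```text
clock: 11.8
ee_pos: [0.4855, -0.1546, 0.1428]
tool_rot: [0.944, 0.33, -0.001, -0.001]
wrist_force: [0.9, -0.8, -0.5]
width: 0.059
```

```bash
python3 plan.py .4867 -.155 .1445 38.6 -1; python3 ck.py n_wrist; python3 st.py
```

```text
need rows 1 dist cm 0.21 ang 0.19 clock 11.8
[[-0.002,0.002,-0.001,0.07,0.11,-0.17,-1.0]]
6126 0.08193237757283953 ((0.4765659272670746, -0.14538326859474182), (0.08008812367916107, 0.05294414609670639), 37.563358306884766)
clock 11.85 yaw 38.6 pos [ 0.4853 -0.1545  0.1427] tilt [-0.0037  0.0007] F [-0.2 -0.3 -1.3] M [-0.06 -0.01  0.01] w 0.0595 q6 -1.03
```

drive_tool(commands=[[-0.002,0.002,0,0.07,0.11,-0.15,-1],[0,0,0,0,0,0,-1],[0,0,0,0,0,0,-1]])

```text
clock: 12.15
ee_pos: [0.4866, -0.155, 0.1442]
tool_rot: [0.944, 0.33, -0.0, -0.0]
wrist_force: [-0.7, -0.5, -0.8]
width: 0.059
```

```bash
python3 st.py
python3 - <<'E'
from h import *
p,X,C=shot('wrist')
for r in imaging.cut_out('cap_center','wrist'):
  z=X[r['mask']][:,2]; print(r['confidence'],np.nanpercentile(z,[5,30,50,70,95]).round(4))
p,X,C=shot('top','o_top')
E
python3 st.py
```

```text
clock 12.15 yaw 38.6 pos [ 0.4866 -0.155   0.1442] tilt [-0.0008  0.0005] F [-0.7 -0.5 -0.8] M [-0.08  0.03 -0.07] w 0.059 q6 -1.03
0.83 [0.154  0.1694 0.1699 0.1702 0.1711]
clock 12.3 yaw 38.6 pos [ 0.4867 -0.155   0.1442] tilt [-0.0007  0.0004] F [-0.2 -0.9 -0.6] M [-0.01 -0.04  0.02] w 0.0591 q6 -1.03
```

View pics/o_top.png

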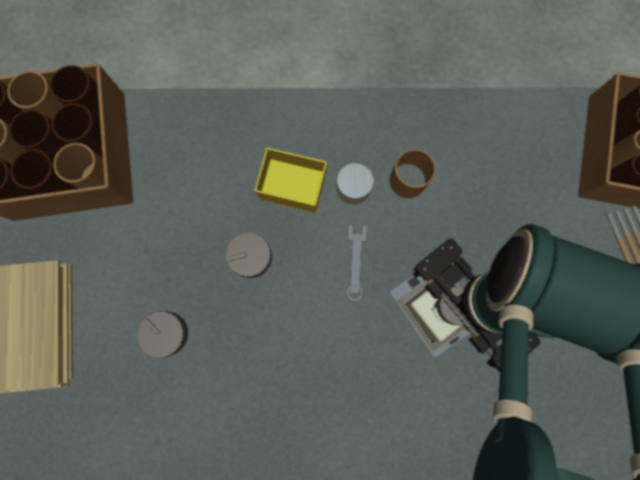

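The top view shows the jar in the cradle at (437,315), the cap held in the gripper above it, and the bystanders where they were. The cap's top is at z=0.170, so its rim is at 0.142, about 31 mm above the mouth. It is level and steady.

```bash
python3 -c "
from rig import job
print(job.job_done())"
```

```text
the job is handed in; nothing more can be done
None
```

The job is done and handed in at about 12.3 s on the robot's clock: the cap is off and held about 31 mm above the jar's mouth, and the jar is still seated in the cradle.

I gripped the smallest cap (the 60 mm one, on the jar) and carried the jar to the cradle. I set it down to floor contact, turned the cap anticlockwise about 68° and lifted it straight off. The jar itself turned about 4° in the cradle's play before it stopped.

Last checks:
- **Jar:** its shoulder stayed at z ≈ 0.082 m throughout, which is fully seated.
- **Pointer:** it was about 1° from the ridge when I lifted. This comes from the tool's turn with no slip seen, because the gripper blocked a direct view of the rib over the ridge.
- **Cap:** level within 0.1°, with only about its own weight on the wrist.
- **Bystanders:** the sleeve, spanner, tub and tin look unmoved in the top picture.

No check failed. The camera estimates of the jar and cradle centres differed by 2–3 mm; I used the jar's position relative to the cradle, and the jar went in without catching on the walls.

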